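Spin the carving turntable and brake it on its mark

ROBOT

A 6-joint arm with a two-finger parallel gripper is mounted at the origin on the work surface. World frame = base frame: x ahead of the robot, y to its left, z up, the work surface at z = 0. Lengths are in mm, angles in degrees, forces in N, time in s.
With the tool pointing down it reaches from about 300 to 850 mm from the base axis. Payload 4.2 kg.
Tool frame: the origin (TCP) lies on the centre line of the jaws, within the pads' length; the fingertips stand 14 mm ahead of it and the grasp point (between the pads) lies 5 mm behind it; z points along the fingers, y is the direction in which the jaws open and shut (so a half turn about z gives the same grasp; the last joint's range is limited). The gripper opens to 91 mm and grips with 3 to 60 N. Pads are 32 mm wide; open, the fingers measure 118 mm over their backs; the gripper's body (76 mm by 178 mm) begins 60 mm behind the grasp point.
Start: joints at [64.973, 18.312, 89.639, -0, 72.044, -1.146], TCP at [232.784, 525.788, 227.976] pointing down, gripper open.
Joint ranges: [-177.97, 177.97], [-48.28, 115.42], [12.27, 149.76], [-77.06, 257.06], [2.81, 150.46], [-146.56, 146.56]. Speed limits (degrees/s): [147.25, 147.25, 180, 180, 180, 180].

INTERFACE

Orientations are given as [roll, pitch, yaw] about the fixed x, y, z axes, in that order (R = Rz(yaw) Ry(pitch) Rx(roll)).
In Python, from workcell import env gives the robot as it stands.
- The arm moves only by the tool play_rows, never from a script. Its argument "increments" is a list of rows, each a list of 5 numbers: the shift along the world's x, y, z in mm, then the turn about the world's z in degrees, then the closure, from 0 (fully open) to 1 (shut). In form: [[x, y, z, yaw, fingers], ...]. A call has 1 to 20 rows; each row shifts and turns the commanded pose from where the row before left it; what a row does not reach is not made up. A row lasts 1/8 s, in which the tool goes at most 62.5 mm and 10.7 degrees, less where a joint would pass 70% of its speed; a pose out of reach is approached as far as the arm can. A call is refused whole if a number of a shift passes 62.5 or a number of a turn 10.7, either way. A call with a gripper value outside its range is refused whole. The fingers move at their own pace and stop on an object; "newtons" is the grip in N (left out, the last holds). Time passes only in rows, so rows that do not move let the fingers close. It gives the time, the measured TCP pose, the force and the opening at its end, in the units of the state.
- env.state(): the state, without advancing time (a new reading comes with each control period).
- env.grab_frame(name): name is "side" or "top"; returns the picture (400x640x3 uint8, red, green, blue); there is no depth.
- env.calibration(name): a dict with "fx", "fy", "cx", "cy" (pixels), "R" (3x3) and "t" (3): a world point X has camera coordinates R X + t. Camera axes: x right, y down, z forward; pixel columns grow to the right and rows downward; lengths in mm; the calibration is good to about 2 mm. A picture is of the moment at which its call begins. calibration takes no time and is no camera call.
- env.job_done(): hands the job in, once; it reports no verdict.
The state is a dict: "time_s": time; "qpos": joint angles; "qvel": joint speeds; "effort": joint torques, N m; "ee_pos": TCP position; "ee_rot": TCP orientation; "force": force on the tool from outside, world axes, zero at the start; "torque": the same for the moment, N m; "gripper_width": finger opening in mm.
Only numpy, scipy, OpenCV 4.12 (cv2) and the standard library are available. Lean on these libraries where they do the work, as an engineer would, in place of code of your own. Each camera call takes 0.05 s, during which the arm holds its last target.

TASK

Look the rosette over all round: flick the carving turntable with a fingertip so that it runs freely for at least one and a half turns, then, while it is still turning, brake it with a fingertip so that it stops with the end of its tongue opposite the tip of the fixed pointer. Once it has run that far it must not come to a stop anywhere else than close to the pointer (a small correction with the fingertip there is fine); leave it at rest with the pointer's tip facing the tongue's end, hand clear. Do not touch the carved rosette, pick nothing up, and leave the tools on the bench as they lie.

Things in the scene. Friction and masses are not known exactly. Their poses are not given: they have to be found in the camera images.
- stand: the turntable's dark steel stand, bolted to the bench: a round foot 170 mm across with the wheel's axis through its origin (centre of the foot's underside, on the bench), axis vertical. A bracket runs out along the stand's -x and carries the fixed pointer. It does not move; its place and yaw differ from run to run
- axis (a point): point on the wheel's vertical axis at the height of its flat top face, 60 mm above the bench. The wheel is a plywood disc 250 mm across, 20 mm thick. From 45 to 95 mm off the axis its top is a bare flat ring all round: a fingertip pressed there with a few newtons stops the wheel in about 0.1 s and can drag it round
- pointer (a point): the place where the tongue's end belongs: 142 mm from the axis along the stand's -x, 66 mm above the bench, 8 mm inwards of the tip of the fixed steel arrow head. The arrow head (30 mm wide, up to 68 mm above the bench) and its upright lie from 150 to 190 mm from the axis
- tongue (a point): the middle of the outer end face of the tongue, the wheel's mark: a flat wooden bar lying radially on the wheel, 24 mm wide, 12 mm high (up to 72 mm above the bench), from 95 to 142 mm off the axis, sticking out 17 mm past the rim. It is the only such bar; it sits where a fourth dowel would
- dowel_a (a point): centre of the top of an upright wooden dowel fixed in the wheel, 16 mm thick, standing 30 mm above the top face (up to 90 mm above the bench), 105 mm off the axis, 90 degrees counter-clockwise (from above) from the tongue
- dowel_b (a point): same kind of dowel, opposite the tongue. A dowel pushed by a fingertip at 0.3 m/s sets the wheel going at about 3 rad/s
- dowel_c (a point): same kind of dowel, 90 degrees clockwise from the tongue
- wheel (a joint): angle of the wheel, rad, growing counter-clockwise seen from above and counting on over full turns without limit; 0 and every multiple of 2 pi: tongue at the pointer. It starts at rest between 2.4 and 3.9. The wheel turns freely either way: inertia about 0.009 kg m2 (up to a quarter more or less), bearing drag 0.002 N m, so it loses about 0.2 rad/s each second and stays where it is left
- rosette: the carved rosette, fixed on the middle of the wheel: a light wooden disc 90 mm across with petals, its highest part 21 mm above the wheel's top face; origin at the centre of its underside. Not to be touched
- gouge_a: carving gouge lying beside the turntable: turned wooden handle 120 mm long and 26 mm thick, steel blade 110 mm; origin under the ferrule, blade towards its +x. Not to be moved
- gouge_b: carving gouge lying on the other side: dark turned handle 130 mm, steel blade 100 mm; origin under the ferrule, blade towards its +x. Not to be moved
- chisel: broad chisel lying beyond the turntable: blue handle 110 mm, blade 100 mm long and 25 mm wide; origin under the ferrule, blade towards its +x. Not to be moved
- whetstone: grey sharpening stone 100 x 40 x 18 mm lying flat; origin at the centre of its underside. Not to be moved
- pencil: carpenter's pencil 160 x 8 x 8 mm lying flat; origin at the middle of its underside. Not to be moved
- mallet: round carver's mallet standing on its head: head 110 mm across, 255 mm tall with the handle up; origin at the centre of its underside. Not to be moved
- offcut: wooden offcut 120 x 60 x 40 mm; origin at the centre of its underside. Not to be moved

How it is judged:
By the outcome, as a careful person would: the job done as asked, in the order asked, and still so for the second after the job is handed in, with the robot touching nothing.
It also fails if it takes over 51 s, if anything falls off the work surface, if the arm or the gripper's body presses on something with over 40 N, if the wrist force passes 120 N, or if a joint passes its speed limit or range.

## Working session

There is one attempt and no reset: what is moved stays moved. The work goes in short steps, Python scripts to look and compute and a tool call to move; the robot and the scene stay as the last step left them, time stands still between calls to the robot, and variables do not carry over. Pictures are saved under pics/ and viewed, and the job is handed in when it is done.

Besides the shell and the picture viewer there is one more tool, called after "Request:" by a JSON object that holds its "op" and its "data". play_rows: Moves the arm, as the interface text tells. Its arguments: {"type":"object","properties":{"increments":{"type":"array"},"newtons":{"type":"number"}},"required":["increments"]}

```bash
mkdir -p pics; ls; python3 - <<'E'
from workcell import env
import cv2
print(env.state())
for n in("side","top"):
    c=env.calibration(n);print(n,c)
    cv2.imwrite(f"pics/{n}0.png",env.grab_frame(n)[:,:,::-1])
E
```

```text
pics
{'time_s': 0.0, 'qpos': array([ 6.49718825e+01,  1.83513447e+01,  8.97064796e+01, -1.34571802e-03,
        7.20425434e+01, -1.14435991e+00]), 'qvel': array([-0.07561658, -0.02497874,  0.14767825, -0.0940705 , -0.10936418,
       -0.04755309]), 'effort': array([ 1.05893843e-03, -4.12481439e+01, -2.31975317e+01,  7.28901615e-02,
        4.59188386e-02, -1.13041083e-04]), 'ee_pos': array([232.59779607, 525.3348889 , 227.12272315]), 'ee_rot': array([-1.79899627e+02, -7.25315763e-04,  1.56116658e+02]), 'force': array([-0.69250776,  0.49234727, -0.09847981]), 'torque': array([ 0.01425701, -0.021861  ,  0.01079119]), 'gripper_width': 91.43581377137563}
side {'fx': 461.1770742453972, 'fy': 461.1770742453972, 'cx': 320.36171772448074, 'cy': 202.94208952087592, 'R': array([[-0.90862528, -0.41727185,  0.0168614 ],
       [-0.33087277,  0.69467877, -0.63870542],
       [ 0.25480054, -0.58592287, -0.76926658]]), 't': array([ 541.59015775,  251.79958806, 1340.1626536 ])}
top {'fx': 423.0409895679133, 'fy': 423.0409895679133, 'cx': 316.11719362657107, 'cy': 205.71375501767847, 'R': array([[-0.02870816, -0.9995628 , -0.00707514],
       [-0.99390539,  0.0292979 , -0.10627188],
       [ 0.1064327 ,  0.00398115, -0.99431194]]), 't': array([  17.72606696,  594.40409516, 1585.94505574])}
```

View pics/side0.png

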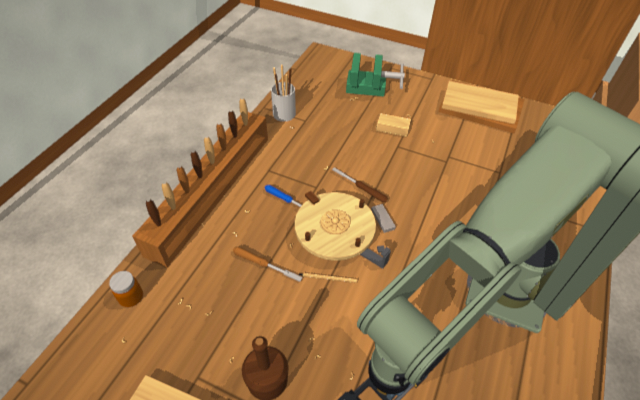

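View pics/top0.png

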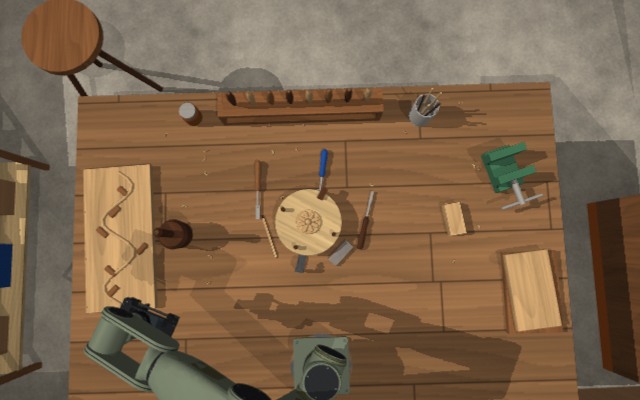

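```bash
python3 - <<'E'
import cv2
a=cv2.imread("pics/top0.png")[135:285,240:400];cv2.imwrite("pics/t0z.png",cv2.resize(a,None,fx=5,fy=5,interpolation=cv2.INTER_CUBIC)[:600])
cv2.imwrite("pics/t0z.png",cv2.resize(a,(640,600),interpolation=cv2.INTER_CUBIC))
a=cv2.imread("pics/side0.png")[160:310,230:430];cv2.imwrite("pics/s0z.png",cv2.resize(a,(800,600),interpolation=cv2.INTER_CUBIC))
E
```

```text
(no output)
```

View pics/t0z.png

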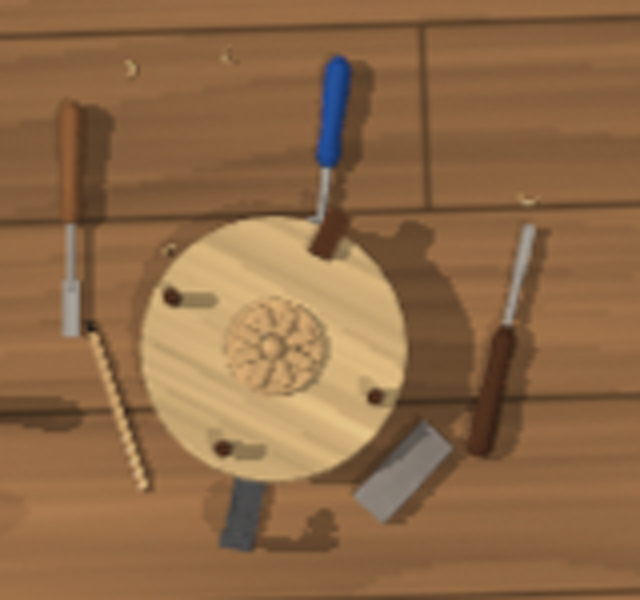

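View pics/s0z.png

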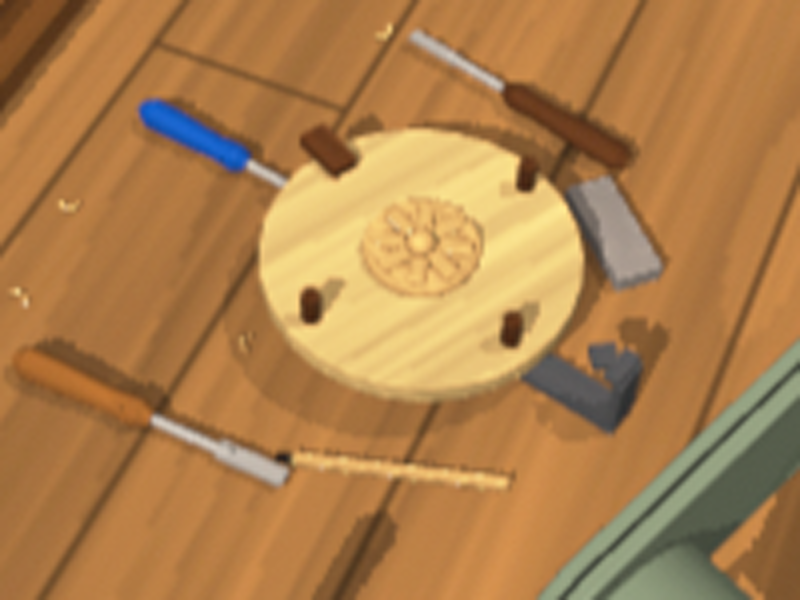

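```bash
cat > h.py <<'E'
import numpy as np,cv2
from workcell import env
def ray(n,u,v,z):
    c=env.calibration(n);R,t=c["R"],c["t"]
    d=R.T@np.array([(u-c["cx"])/c["fx"],(v-c["cy"])/c["fy"],1.]);o=-R.T@t
    return o+d*(z-o[2])/d[2]
def proj(n,X):
    c=env.calibration(n);p=c["R"]@np.asarray(X,float)+c["t"]
    return np.array([c["fx"]*p[0]/p[2]+c["cx"],c["fy"]*p[1]/p[2]+c["cy"]])
E
cat > m.py <<'E'
from h import *
for n,box in(("top",(240,135,400,285)),("side",(280,170,410,280))):
    im=cv2.imread(f"pics/{n}0.png");x0,y0,x1,y1=box
    hsv=cv2.cvtColor(im,cv2.COLOR_BGR2HSV)
    roi=np.zeros(im.shape[:2],np.uint8);roi[y0:y1,x0:x1]=1
    m=((hsv[...,2]>165)&(hsv[...,0]>15)&(hsv[...,0]<30)).astype(np.uint8)*roi
    m=cv2.morphologyEx(m,cv2.MORPH_CLOSE,np.ones((3,3)))
    cs,_=cv2.findContours(m,0,1);c=max(cs,key=cv2.contourArea)
    hull=cv2.convexHull(c)[:,0,:].astype(float)
    W=np.array([ray(n,u,v,60)[:2] for u,v in hull])
    if n=="side":pass
    (cx,cy),r=cv2.minEnclosingCircle(W.astype(np.float32))
    A=np.c_[2*W,np.ones(len(W))];s=np.linalg.lstsq(A,(W**2).sum(1),rcond=None)[0]
    print(n,cv2.contourArea(c),"enc",cx,cy,r,"lsq",s[:2],np.sqrt(s[2]+s[0]**2+s[1]**2))
    d=((hsv[...,2]<115)&(hsv[...,1]>100)).astype(np.uint8)*roi
    nn,l,st,ce=cv2.connectedComponentsWithStats(d)
    for i in range(1,nn):
        if 6<st[i,4]<400:print(" dark",ce[i].round(1),st[i],im[l==i].mean(0).round(),ray(n,*ce[i],75).round(1))
    g=((hsv[...,1]<90)&(hsv[...,2]<125)).astype(np.uint8)*roi
    nn,l,st,ce=cv2.connectedComponentsWithStats(g)
    for i in range(1,nn):
        if st[i,4]>15:print(" grey",ce[i].round(1),st[i],im[l==i].mean(0).round(),ray(n,*ce[i],60).round(1))
E
python3 m.py
```

```text
top 3221.0 enc 532.6964721679688 33.22004318237305 124.35816955566406 lsq [533.20463195  33.04059482] 123.47026677013335
 dark [282.9 209.1] [281 207   5   5  18] [42. 63. 89.] [581.2 124.2  75. ]
 dark [333.3 233.8] [332 232   4   4  12] [37. 58. 87.] [484.1 -60.3  75. ]
 dark [250.9 237.8] [240 234  28   9 170] [44. 68. 95.] [478.  244.6  75. ]
 dark [295.5 246.7] [294 245   4   4  14] [39. 60. 87.] [440.4  80.5  75. ]
 dark [314.2 267.8] [303 256  21  17 123] [ 48.  74. 103.] [361.4  13.9  75. ]
 dark [361.9 283.4] [318 282  82   3  98] [ 47.  74. 103.] [ 300.4 -158.3   75. ]
 grey [342.6 247. ] [329 240  24  18  80] [ 81.  90. 100.] [434.4 -93.8  60. ]
 grey [300.4 263.3] [295 254  11  19 141] [72. 75. 79.] [378.8  64.6  60. ]
side 4199.0 enc 550.3986206054688 41.29707717895508 142.85421752929688 lsq [538.58359165  37.24185965] 130.2743658363622
 dark [371.9 192.4] [356 181  32  25 289] [ 32.  61. 102.] [ 470.7 -117.8   75. ]
 dark [311.6 197.6] [305 192  14  12  81] [ 30.  60. 104.] [635.1 -15.5  75. ]
 dark [361.5 203.1] [359 199   6   9  36] [30. 56. 91.] [484.4 -62.3  75. ]
 dark [378.1 225.3] [376 220   6  11  26] [ 43.  70. 100.] [407.5  -2.6  75. ]
 dark [289.4 229.8] [286 224   8  13  18] [ 41.  74. 108.] [640.5 126.7  75. ]
 dark [307.4 236.3] [305 233   5   8  30] [27. 51. 86.] [582.  125.2  75. ]
 dark [357.5 242.3] [355 239   6   8  34] [30. 55. 90.] [440.5  81.7  75. ]
 dark [336.8 264.1] [335 261   5   8   9] [ 40.  74. 108.] [465.7 176.1  75. ]
 dark [300.5 274. ] [299 273   4   3   8] [44. 67. 91.] [543.8 248.4  75. ]
 grey [376.2 215.3] [371 206  12  23  74] [82. 89. 99.] [428.6 -48.1  60. ]
 grey [377.4 255.6] [360 246  31  22 357] [81. 82. 86.] [373.8  90.5  60. ]
 grey [404.  275.1] [399 270  11  10  26] [79. 96. 90.] [283.5 119.6  60. ]
```

```bash
python3 - <<'E'
import cv2,numpy as np
a=cv2.resize(cv2.imread("pics/top0.png")[245:285,280:320],(560,560),interpolation=cv2.INTER_CUBIC)
b=cv2.resize(cv2.imread("pics/side0.png")[236:276,352:400],(672//3*1,187)) 
cv2.imwrite("pics/pz.png",a)
b=cv2.resize(cv2.imread("pics/side0.png")[236:276,352:400],(672,560),interpolation=cv2.INTER_CUBIC)
cv2.imwrite("pics/pz2.png",b)
E
```

```text
(no output)
```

View pics/pz.png

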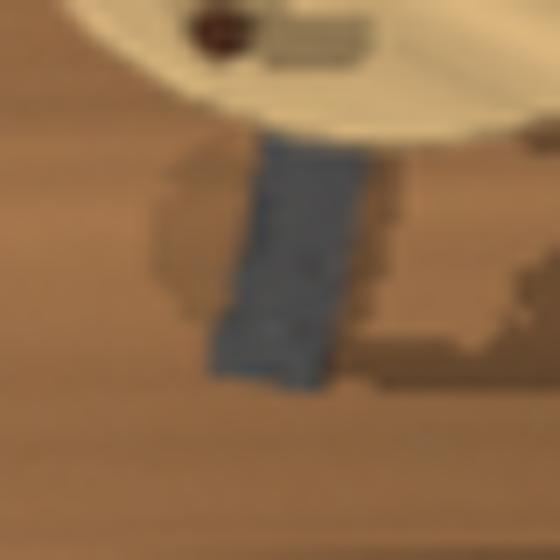

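View pics/pz2.png

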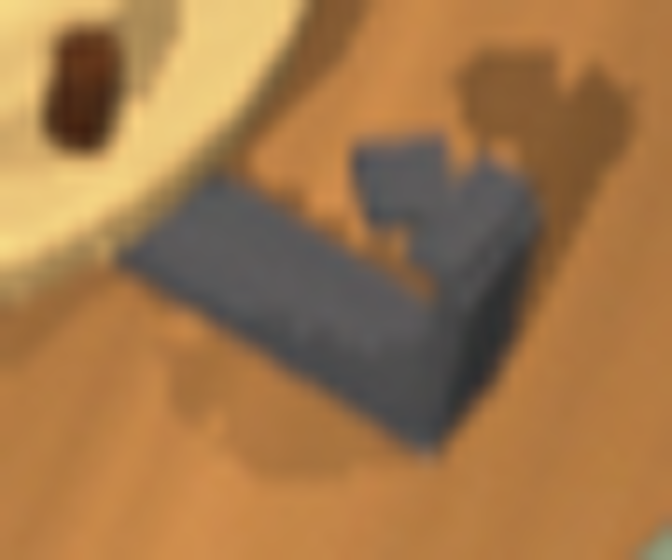

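```bash
python3 - <<'E'
from h import *
ax=np.array([532.8,32.3])
def show(l,n,u,v,z):
    p=ray(n,u,v,z);d=p[:2]-ax;print(l,p.round(1),np.hypot(*d).round(1),np.degrees(np.arctan2(d[1],d[0])).round(2))
for z in(0,55,66):show("end",'top',298.9,272.2,z)
for z in(0,12):show("br",'top',302.5,255.4,z)
show("tip","side",377.5,246.6,68)
show("lat1","side",445/14+352,135/14+236,68)
show("lat2","side",380/14+352,225/14+236,64)
for n,u,v in(("top",282.9,209.1),("top",333.3,233.8),("top",295.5,246.7),("side",361.5,203.1),("side",307.4,236.3),("side",357.5,242.3)):
  show("dow",n,u,v,82 if n=="top" else 75)
show("tong","side",311.6,197.6,69)
# tongue top
im=cv2.imread("pics/top0.png");hsv=cv2.cvtColor(im,cv2.COLOR_BGR2HSV)
d=((hsv[...,2]<125)&(hsv[...,1]>100)).astype(np.uint8);d[:185]=0;d[202:]=0;d[:,:313]=0;d[:,328:]=0
ys,xs=np.nonzero(d);print(len(xs),xs.mean(),ys.mean());show("tong","top",xs.mean(),ys.mean(),70)
E
```

```text
end [343.6  73.9   0. ] 193.7 167.59
end [346.3  71.3  55. ] 190.6 168.2
end [346.8  70.7  66. ] 189.9 168.33
br [407.2  58.5   0. ] 128.3 168.21
br [407.3  58.   12. ] 128.1 168.41
tip [383.3  66.1  68. ] 153.3 167.24
lat1 [367.8  55.1  68. ] 166.6 172.14
lat2 [372.9  79.4  64. ] 166.7 163.59
dow [580.3 123.6  82. ] 102.9 62.5
dow [483.6 -59.9  82. ] 104.5 -118.07
dow [440.4  80.2  82. ] 104.1 152.62
dow [484.4 -62.1  75. ] 106.1 -117.16
dow [582. 125.  75.] 105.0 62.05
dow [440.5  81.8  75. ] 104.7 151.8
tong [637.1 -20.   69. ] 116.6 -26.63
122 321.4344262295082 191.25409836065575
tong [644.4 -21.2  70. ] 123.8 -25.6
```

Request:
{"op": "play_rows", "data": {"increments": [[5,-15,0,0,1],[10,-30,0,0,1],[15,-48,0,0,1],[15,-48,0,0,1],[15,-48,0,0,1],[15,-48,0,0,1],[15,-48,0,0,1],[15,-48,0,-1,1],[15,-48,0,-1,1],[15,-48,0,-1.5,1],[15,-48,0,0,1],[10,-48,0,0,1],[6,-40,0,0,1],[5,-20,0,0,1],[0,-8,0,0,1],[0,0,0,0,1],[0,0,0,0,1]], "newtons": 20}}

```text
time_s: 2.22
ee_pos: [403.4, -66.5, 228.0]
ee_rot: [180.0, -0.0, 152.7]
force: [0.8, -0.3, 0.8]
gripper_width: 0.3
```

Request:
{"op": "play_rows", "data": {"increments": [[0,15,-15,0,1],[0,20,-30,0,1],[0.5,12.5,-35,0,1],[0,0,-30,0,1],[0,0,-20,0,1],[0,0,-10,0,1],[0,0,-2,0,1],[0,0,0,0,1]]}}

```text
time_s: 3.22
ee_pos: [404.8, -19.6, 86.5]
ee_rot: [180.0, 0.1, 152.6]
force: [-0.4, 0.1, 0.4]
gripper_width: 0.5
```

```bash
python3 - <<'E'
from h import *
print(env.state()["ee_pos"],env.state()["ee_rot"])
a=env.grab_frame("side")[:,:,::-1];cv2.imwrite("pics/side1.png",a);a=a[150:330,230:470];cv2.imwrite("pics/s1z.png",cv2.resize(a,(800,600),interpolation=cv2.INTER_CUBIC))
E
```

```text
[404.80509073 -19.60642313  86.53116456] [1.79964902e+02 6.52547739e-02 1.52632987e+02]
```

View pics/s1z.png

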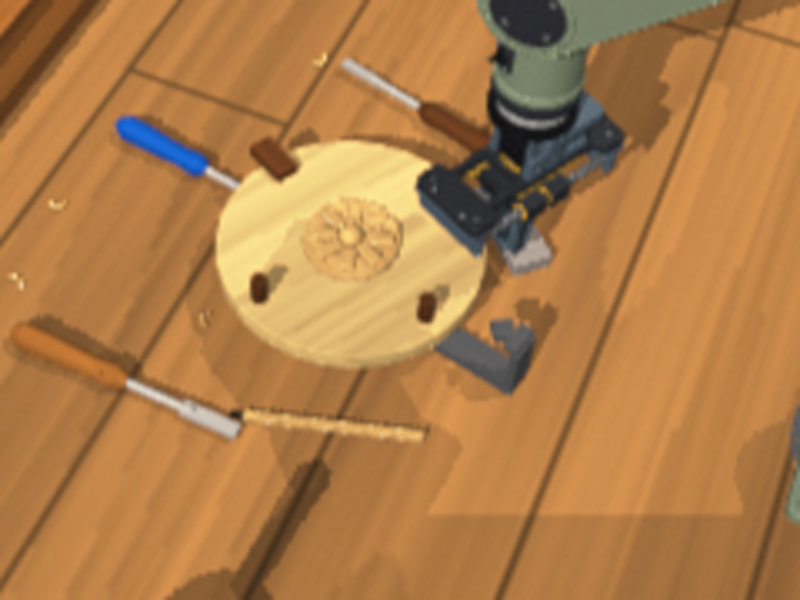

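Request:
{"op": "play_rows", "data": {"increments": [[19.5,-10.2,0,0,1],[37,-19.3,0,0,1],[37,-19.3,0,0,1],[13,-7,40,0,1],[0,0,40,0,1],[0,0,0,0,1]]}}

```text
time_s: 4.03
ee_pos: [513.3, -76.1, 169.7]
ee_rot: [179.8, 0.5, 152.6]
force: [0.6, -0.0, -0.2]
gripper_width: 0.5
```

```bash
cat > look.py <<'E'
import sys
from h import *
AX=np.array([532.8,32.3])
def meas(a):
    hsv=cv2.cvtColor(a,cv2.COLOR_BGR2HSV)
    # wheel-region mask
    pts=np.array([proj("side",[AX[0]+150*np.cos(t),AX[1]+150*np.sin(t),66]) for t in np.linspace(0,6.28,60)])
    roi=np.zeros(a.shape[:2],np.uint8);cv2.fillPoly(roi,[pts.astype(int)],1)
    d=((hsv[...,2]<118)&(hsv[...,1]>140)).astype(np.uint8)*roi
    n,l,st,ce=cv2.connectedComponentsWithStats(d);out=[]
    for i in range(1,n):
        if st[i,4]<15:continue
        big=st[i,4]>55
        p=ray("side",*ce[i],68 if big else 75)[:2]-AX
        out.append((int(st[i,4]),round(float(np.hypot(*p)),1),round(float(np.degrees(np.arctan2(p[1],p[0]))-168.1)%360,1),im_mean(a,l==i)))
    return out
def im_mean(a,m):return a[m].mean(0).round().astype(int).tolist()
if __name__=="__main__":
    tag=sys.argv[1]
    for k in range(int(sys.argv[2])):
        t=env.state()["time_s"]
        a=np.ascontiguousarray(env.grab_frame("side")[:,:,::-1])
        cv2.imwrite(f"pics/{tag}_{k}.png",a)
        if k==0:cv2.imwrite(f"pics/{tag}z.png",cv2.resize(a[150:330,230:470],(640,480),interpolation=cv2.INTER_CUBIC))
        print(t,*[m for m in meas(a) if 85<m[1]<150])
    print(env.state()["time_s"],env.state()["ee_pos"].round(1),env.state()["force"].round(1))
E
python3 look.py f 3
```

```text
4.025 (30, 107.5, 172.6, [30, 53, 88]) (32, 107.1, 84.4, [31, 57, 95]) (16, 128.7, 70.7, [40, 71, 103]) (15, 129.0, 27.5, [43, 74, 108]) (31, 104.1, 353.8, [30, 55, 93]) (114, 119.9, 263.7, [30, 58, 99])
4.075 (37, 107.3, 94.5, [32, 58, 94]) (16, 128.7, 70.7, [40, 71, 103]) (30, 106.3, 183.3, [28, 51, 86]) (17, 129.6, 27.1, [44, 75, 109]) (29, 104.0, 3.9, [30, 55, 93]) (113, 119.9, 273.8, [31, 59, 100])
4.125 (32, 105.9, 104.5, [30, 55, 90]) (16, 128.7, 70.7, [40, 70, 102]) (30, 105.8, 193.5, [29, 52, 87]) (15, 130.5, 26.3, [44, 75, 109]) (32, 104.2, 13.9, [32, 58, 95]) (113, 119.6, 283.9, [31, 59, 101])
4.175 [510.1 -75.4 165.6] [-1.1  0.5 -0.2]
```

View pics/fz.png

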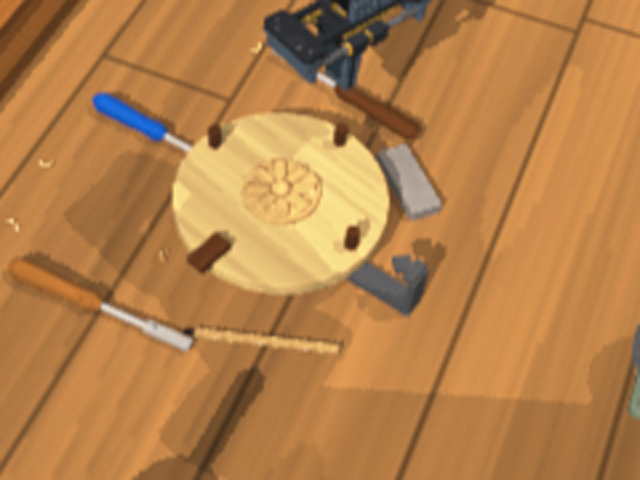

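Request:
{"op": "play_rows", "data": {"increments": [[-5,20,0,0,1],[-4.7,25.6,-10,0,1],[0,0,-30,0,1],[0,0,-20,0,1],[0,0,0,0,1],[0,0,0,0,1]]}}

```text
time_s: 4.92
ee_pos: [501.2, -29.3, 106.3]
ee_rot: [180.0, 0.0, 152.6]
force: [0.2, 0.6, 0.2]
gripper_width: 0.7
```

```bash
python3 look.py g 2
```

```text
4.925 (70, 133.2, 77.9, [33, 58, 90]) (29, 106.6, 172.2, [32, 58, 95]) (32, 104.7, 262.0, [30, 54, 89]) (31, 104.5, 352.1, [32, 58, 96])
4.975 (28, 134.1, 73.3, [40, 71, 102]) (28, 107.0, 182.1, [30, 55, 91]) (15, 129.3, 27.3, [44, 76, 110]) (30, 104.0, 2.4, [32, 58, 97]) (31, 104.0, 271.6, [28, 52, 87])
5.025 [501.6 -29.7 106.8] [0.4 0.4 0.8]
```

View pics/gz.png

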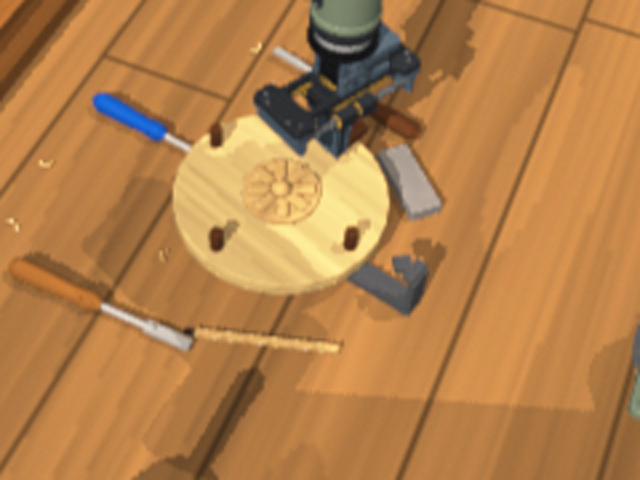

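Request:
{"op": "play_rows", "data": {"increments": [[-1,0,-15,0,1],[0,0,-10,0,1],[0,0,-2,0,1],[0,0,0,0,1],[0,0,0,0,1],[0,0,0,0,1],[0,0,0,0,1],[0,0,0,0,1],[0,0,0,0,1],[0,0,0,0,1],[0,0,0,0,1],[0,0,0,0,1],[0,0,0,0,1],[0,0,0,0,1],[0,0,0,0,1],[0,0,0,0,1]]}}

```text
time_s: 7.02
ee_pos: [500.1, -29.9, 79.0]
ee_rot: [180.0, 0.0, 152.6]
force: [-0.7, 0.5, 0.2]
gripper_width: 0.5
```

```bash
python3 look.py h 1
```

```text
7.025 (18, 114.0, 112.0, [35, 64, 92]) (24, 131.3, 71.8, [41, 71, 102]) (30, 106.0, 197.7, [30, 54, 89]) (15, 129.3, 27.3, [44, 75, 109]) (31, 104.3, 18.3, [32, 58, 96]) (31, 104.5, 287.9, [29, 53, 89])
7.075 [500.1 -29.9  79. ] [-0.3 -0.3  0.2]
```

View pics/hz.png

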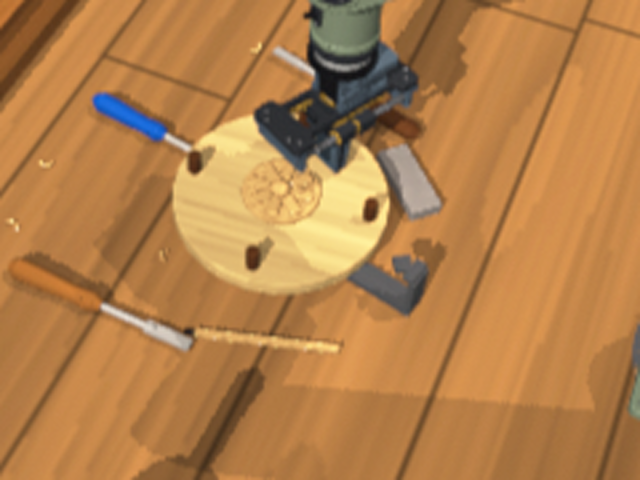

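Request:
{"op": "play_rows", "data": {"increments": [[0,0,0,0,1],[0,0,0,0,1],[0,0,0,0,1],[0,0,0,0,1],[0,0,0,0,1],[0,0,0,0,1],[0,0,0,0,1],[0,0,0,0,1],[0,0,0,0,1],[0,0,0,0,1],[0,0,0,0,1],[0,0,0,0,1],[0,0,0,0,1],[0,0,0,0,1],[0,0,0,0,1],[0,0,0,0,1],[0,0,0,0,1],[0,0,0,0,1],[0,0,0,0,1],[0,0,0,0,1]]}}

```text
time_s: 9.57
ee_pos: [500.1, -29.9, 79.0]
ee_rot: [180.0, -0.0, 152.6]
force: [-0.7, 0.2, -0.5]
gripper_width: 0.2
```

```bash
python3 look.py i 1
```

```text
9.575 (52, 110.6, 159.1, [34, 64, 110]) (65, 121.2, 72.3, [35, 62, 95]) (16, 129.3, 27.5, [44, 75, 109]) (31, 105.9, 246.3, [30, 54, 90]) (33, 104.0, 336.6, [31, 57, 95])
9.625 [500.1 -29.9  79. ] [-0.1 -0.7 -0.5]
```

Request:
{"op": "play_rows", "data": {"increments": [[0,0,0,0,1],[0,0,0,0,1],[0,0,0,0,1],[0,0,0,0,1],[0,0,0,0,1],[0,0,0,0,1],[0,0,0,0,1],[0,0,0,0,1],[0,0,0,0,1],[0,0,0,0,1],[0,0,0,0,1],[0,0,0,0,1],[0,0,0,0,1],[0,0,0,0,1],[0,0,0,0,1],[0,0,0,0,1],[0,0,0,0,1],[0,0,0,0,1],[0,0,0,0,1],[0,0,0,0,1]]}}

```text
time_s: 12.12
ee_pos: [500.1, -29.9, 79.0]
ee_rot: [180.0, -0.0, 152.6]
force: [0.2, -0.5, -0.8]
gripper_width: 0.3
```

```bash
python3 look.py j 1
```

```text
12.125 (24, 131.3, 71.8, [41, 71, 102]) (31, 104.6, 50.1, [32, 58, 96]) (32, 105.4, 229.8, [30, 54, 89]) (35, 104.5, 319.5, [30, 55, 91])
12.175 [500.1 -29.9  79. ] [-0.5 -0.3 -0.3]
```

Request:
{"op": "play_rows", "data": {"increments": [[0,0,0,0,1],[0,0,0,0,1],[0,0,0,0,1],[0,0,0,0,1],[0,0,0,0,1],[0,0,0,0,1],[0,0,0,0,1],[0,0,0,0,1],[0,0,0,0,1],[0,0,0,0,1],[0,0,0,0,1],[0,0,0,0,1],[0,0,0,0,1],[0,0,0,0,1],[0,0,0,0,1],[0,0,0,0,1],[0,0,0,0,1],[0,0,0,0,1],[0,0,0,0,1],[0,0,0,0,1]]}}

```text
time_s: 14.68
ee_pos: [500.1, -29.9, 79.0]
ee_rot: [180.0, 0.0, 152.6]
force: [-0.5, 0.0, 0.5]
gripper_width: 0.3
```

```bash
python3 look.py k 1
```

```text
14.675 (27, 106.1, 147.9, [32, 58, 96]) (24, 131.3, 71.8, [40, 70, 102]) (68, 115.4, 56.0, [33, 63, 109]) (15, 129.7, 27.3, [44, 75, 108]) (32, 105.3, 237.3, [30, 54, 89]) (31, 104.5, 327.3, [31, 55, 91])
14.725 [500.1 -29.9  79. ] [ 0.4 -0.7  0.3]
```

Request:
{"op": "play_rows", "data": {"increments": [[0,0,0,0,1],[0,0,0,0,1],[0,0,0,0,1],[0,0,0,0,1],[0,0,0,0,1],[0,0,0,0,1],[0,0,0,0,1],[0,0,0,0,1],[0,0,0,0,1],[0,0,0,0,1],[0,0,0,0,1],[0,0,0,0,1],[0,0,0,0,1],[0,0,0,0,1],[0,0,0,0,1],[0,0,0,0,1]]}}

```text
time_s: 16.73
ee_pos: [500.1, -29.9, 79.0]
ee_rot: [180.0, -0.0, 152.6]
force: [-0.4, 0.3, -0.3]
gripper_width: 0.4
```

```bash
python3 look.py l 1
```

```text
16.725 (15, 104.5, 145.9, [37, 63, 100]) (24, 131.3, 71.8, [41, 71, 102]) (32, 106.3, 54.3, [31, 56, 94]) (115, 121.2, 233.4, [31, 59, 101]) (33, 103.7, 323.1, [30, 55, 90])
16.775 [500.  -29.9  79. ] [-0.6  0.8  0.5]
```

View pics/lz.png

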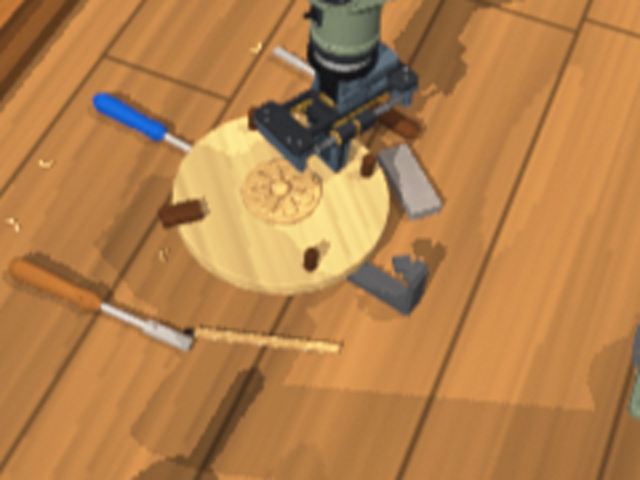

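Request:
{"op": "play_rows", "data": {"increments": [[0,0,0,0,1],[0,0,0,0,1],[0,0,0,0,1],[0,0,0,0,1],[0,0,0,0,1],[0,0,0,0,1],[0,0,0,0,1],[0,0,0,0,1],[0,0,0,0,1],[0,0,0,0,1],[0,0,0,0,1],[0,0,0,0,1],[0,0,0,0,1]]}}

```text
time_s: 18.4
ee_pos: [500.1, -29.9, 79.0]
ee_rot: [180.0, 0.0, 152.6]
force: [0.7, -0.6, 0.7]
gripper_width: 0.4
```

```bash
python3 look.py n 1
```

```text
18.4 (30, 106.0, 165.7, [31, 56, 94]) (24, 131.3, 71.8, [41, 70, 102]) (33, 104.3, 254.6, [29, 53, 89]) (80, 119.2, 343.6, [33, 64, 111])
18.45 [500.1 -29.9  79. ] [ 0.1 -0.2 -0.2]
```

Request:
{"op": "play_rows", "data": {"increments": [[0,0,-7,0,1],[0,0,0,0,1]]}}

```text
time_s: 18.7
ee_pos: [502.2, -30.6, 74.2]
ee_rot: [179.9, 0.3, 152.7]
force: [-1.6, -3.3, 16.6]
gripper_width: 0.6
```

```bash
python3 look.py o 2
```

```text
18.7 (32, 107.0, 174.4, [30, 55, 91]) (22, 131.0, 71.4, [41, 71, 102]) (33, 105.2, 264.7, [30, 55, 89]) (79, 119.8, 353.0, [33, 64, 111])
18.75 (32, 107.0, 174.4, [30, 55, 90]) (21, 131.3, 71.2, [40, 70, 100]) (33, 105.1, 264.4, [30, 54, 89]) (79, 119.0, 353.0, [34, 64, 112])
18.8 [502.1 -30.6  74.2] [-0.9 -1.3 16.3]
```

View pics/oz.png

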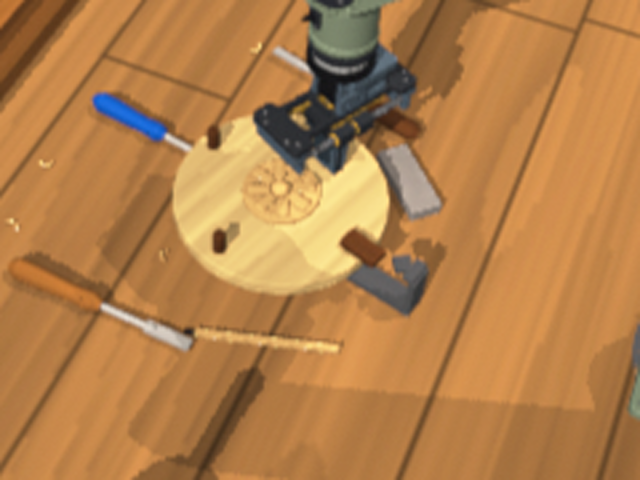

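Request:
{"op": "play_rows", "data": {"increments": [[1.6,-0.8,0,1.5,1],[3,-1.5,0,3,1],[2,-0.9,0,1.5,1],[0,0,0,0,1],[0,0,0,0,1]]}}

```text
time_s: 19.42
ee_pos: [508.9, -33.7, 74.2]
ee_rot: [179.9, 0.3, 158.6]
force: [-0.7, -2.2, 14.3]
gripper_width: 0.4
```

```bash
python3 look.py p 1; python3 - <<'E'
import cv2
from h import *
a=cv2.imread("pics/p_0.png")[215:285,330:405];cv2.imwrite("pics/pp.png",cv2.resize(a,(600,560),interpolation=cv2.INTER_CUBIC))
b=env.grab_frame("top")[:,:,::-1];cv2.imwrite("pics/ptop.png",b);cv2.imwrite("pics/ptz.png",cv2.resize(b[190:290,250:370],(720,600),interpolation=cv2.INTER_CUBIC))
E
```

```text
19.425 (25, 132.9, 72.9, [40, 70, 101]) (28, 106.1, 180.5, [29, 53, 87]) (79, 120.0, 358.8, [34, 64, 111]) (32, 104.7, 270.3, [29, 54, 89])
19.475 [508.9 -33.7  74.3] [-1.4 -1.6 15.1]
```

View pics/pp.png

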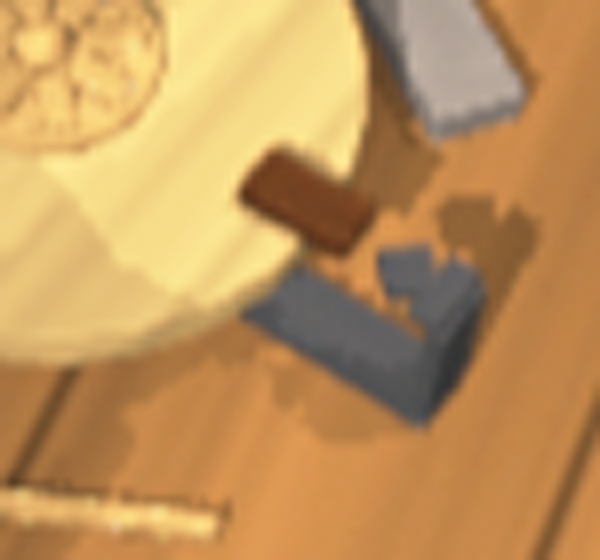

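View pics/ptz.png

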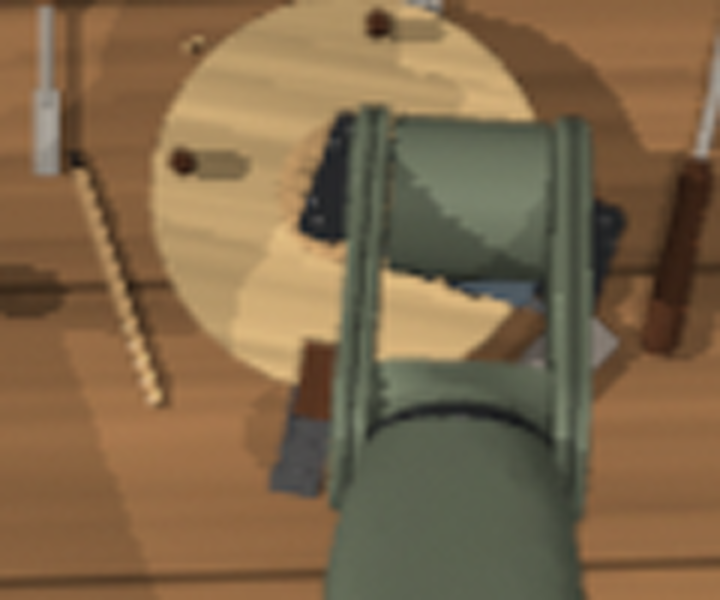

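```bash
python3 - <<'E'
from h import *
ax=np.array([532.8,32.3])
def show(l,n,u,v,z):
    p=ray(n,u,v,z);d=p[:2]-ax;print(l,p.round(1),np.hypot(*d).round(1),(np.degrees(np.arctan2(d[1],d[0]))%360).round(2))
show("tongue end","side",375.1,244.0,72)
show("tongue in","side",330+262/8,215+170/8,72)
show("tip","side",377.5,247.2,68)
E
```

```text
tongue end [392.3  63.3  72. ] 143.9 167.56
tongue in [435.1  52.8  72. ] 99.9 168.13
tip [382.6  68.1  68. ] 154.4 166.58
```

Request:
{"op": "play_rows", "data": {"increments": [[0,0,2,0,1],[0,0,4,0,1],[0,0,15,0,1],[0,0,30,0,1],[0,0,40,0,1],[0,-20,40,0,1],[0,-40,20,0,1],[0,-50,0,0,1],[0,-50,0,0,1],[0,-50,0,0,1],[0,-40,0,0,1],[0,-20,0,0,1],[0,0,0,0,1]]}}

```text
time_s: 21.15
ee_pos: [506.6, -303.5, 223.0]
ee_rot: [180.0, -0.0, 158.5]
force: [0.9, -0.2, 0.6]
gripper_width: 0.3
```

```bash
python3 look.py q 2; python3 - <<'E'
import cv2
from h import *
a=cv2.imread("pics/q_0.png")[215:285,330:405];cv2.imwrite("pics/qp.png",cv2.resize(a,(600,560),interpolation=cv2.INTER_CUBIC))
b=env.grab_frame("top")[:,:,::-1];cv2.imwrite("pics/qtop.png",b);cv2.imwrite("pics/qtz.png",cv2.resize(b[230:280,280:340],(720,600),interpolation=cv2.INTER_CUBIC))
E
```

```text
21.15 (35, 108.0, 89.0, [31, 56, 92]) (30, 105.6, 178.1, [30, 55, 91]) (18, 128.5, 70.4, [40, 71, 103]) (120, 118.7, 357.6, [31, 59, 101]) (29, 104.7, 267.9, [30, 55, 92])
21.2 (35, 108.0, 89.0, [31, 56, 92]) (30, 105.6, 178.1, [30, 55, 91]) (19, 129.2, 70.5, [40, 71, 103]) (122, 118.7, 357.6, [31, 59, 101]) (29, 104.7, 267.9, [30, 55, 92])
21.25 [ 506.6 -301.8  223.1] [-0.9 -0.2  0.2]
```

View pics/qtz.png

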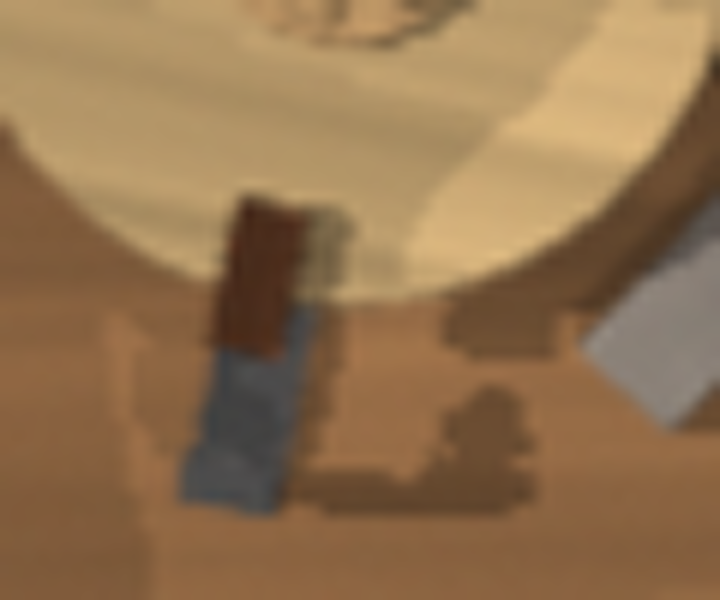

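View pics/qtop.png

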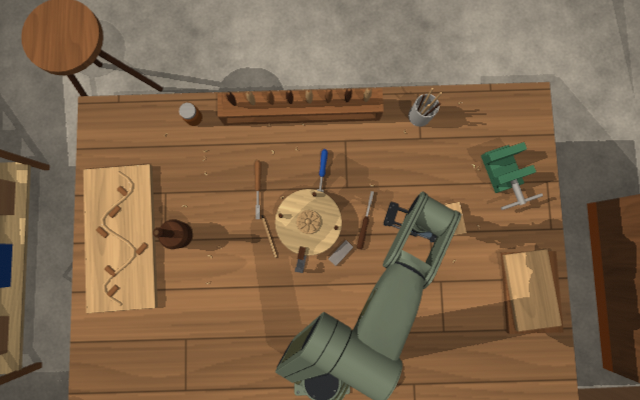

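```bash
python3 - <<'E'
from h import *
im=cv2.imread("pics/qtop.png");hsv=cv2.cvtColor(im,cv2.COLOR_BGR2HSV)
d=((hsv[...,2]<105)&(hsv[...,1]>120)).astype(np.uint8);d[:190]=0;d[261:]=0;d[:,:270]=0;d[:,345:]=0
n,l,st,ce=cv2.connectedComponentsWithStats(d)
ax=np.array([532.8,32.3])
def a(u,v,z,n="top"):
    p=ray(n,u,v,z)[:2];q=p-ax;return p.round(1),np.hypot(*q).round(1),(np.degrees(np.arctan2(q[1],q[0]))%360).round(2)
for i in range(1,n):
    if st[i,4]>8:print(ce[i],st[i],a(*ce[i],72 if st[i,4]>30 else 84))
print("tongue end",a(300.5,259.4,72),"tongue in",a(280+272/12,230+202/12,72))
print("ptr end",a(299.1,271.9,66))
E
```

```text
[336.95054945 199.9010989 ] [324 190  21  23 182] (array([609.9, -78.1]), np.float64(134.6), np.float64(304.93))
[313.75       193.66666667] [312 192   4   4  12] (array([634.3,   7.7]), np.float64(104.4), np.float64(346.38))
[280.38461538 215.38461538] [279 214   4   4  13] (array([557.1, 133.2]), np.float64(103.7), np.float64(76.47))
[335.5 227.5] [334 226   4   4  12] (array([506.4, -68.7]), np.float64(104.4), np.float64(255.36))
[273.86206897 242.94827586] [270 230   9  28  58] (array([456.6, 160.4]), np.float64(149.0), np.float64(120.75))
[336.09375 243.425  ] [323 230  22  26 160] (array([448.2, -69.4]), np.float64(132.3), np.float64(230.26))
[301.1369863  252.69863014] [297 247   9  13  73] (array([417.9,  60.5]), np.float64(118.3), np.float64(166.23))
tongue end (array([393.5,  63.4]), np.float64(142.7), np.float64(167.41)) tongue in (array([439.3,  54.3]), np.float64(96.1), np.float64(166.78))
ptr end (array([347.9,  70. ]), np.float64(188.7), np.float64(168.49))
```

View pics/qp.png

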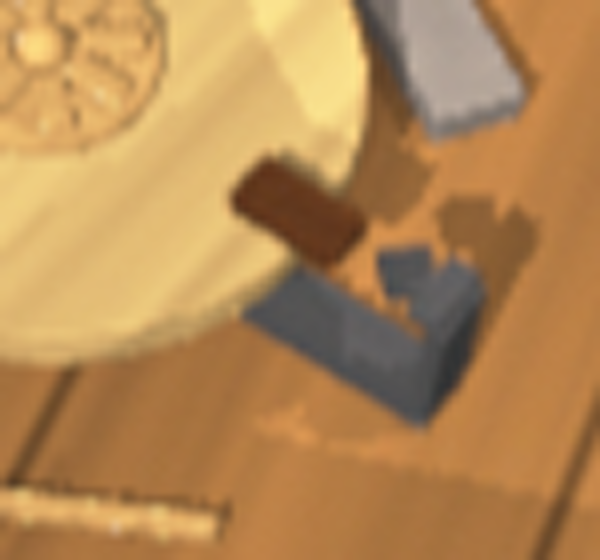

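Request:
{"op": "play_rows", "data": {"increments": [[0,20,0,0,1],[0,40,0,0,1],[0,50,0,0,1],[0,50,0,0,1],[0,50,0,0,1],[0,38.5,0,0,1],[0,20,-10,0,1],[0,0,-30,0,1],[0,0,-40,0,1],[0,0,-30,0,1],[0,0,-20,0,1],[0,0,-10,0,1],[0,0,0,0,1],[0,0,0,0,1],[0,0,0,0,1]]}}

```text
time_s: 23.18
ee_pos: [507.2, -34.6, 83.8]
ee_rot: [180.0, 0.1, 158.6]
force: [-0.3, -0.5, -0.7]
gripper_width: 0.6
```

```bash
python3 look.py r 1
```

```text
23.175 (24, 133.0, 72.7, [40, 70, 101]) (31, 105.9, 177.8, [30, 54, 89]) (80, 119.8, 355.9, [34, 64, 111]) (30, 104.3, 267.8, [29, 52, 88])
23.225 [507.1 -34.6  83.7] [-0.3  0.5 -0.8]
```

View pics/rz.png

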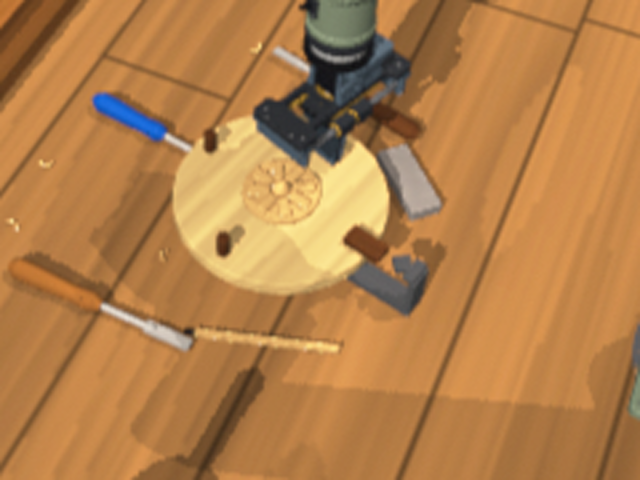

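Request:
{"op": "play_rows", "data": {"increments": [[0,0,-7,0,1],[0,0,-3,0,1],[0,0,-1,0,1],[0,0,0,0,1],[1,-0.4,0,0.9,1],[1.1,-0.4,0,0.9,1],[0,0,0,0,1],[0,0,0,0,1]]}}

```text
time_s: 24.22
ee_pos: [510.5, -36.2, 74.2]
ee_rot: [180.0, 0.3, 160.4]
force: [-1.5, -1.3, 16.2]
gripper_width: 0.5
```

```bash
python3 look.py s 2
```

```text
24.225 (24, 133.0, 72.7, [40, 70, 101]) (30, 105.5, 180.9, [29, 53, 88]) (78, 119.5, 359.3, [34, 64, 111]) (34, 104.9, 270.9, [30, 54, 89])
24.275 (23, 132.6, 72.3, [40, 70, 101]) (30, 105.5, 180.9, [29, 53, 88]) (81, 119.7, 359.4, [34, 64, 111]) (34, 104.9, 270.9, [30, 54, 89])
24.325 [510.5 -36.2  74.2] [-1.3 -1.4 15.8]
```

Request:
{"op": "play_rows", "data": {"increments": [[0,0,1,0,1],[0,0,1,0,1],[0,0,5,0,1],[0,0,15,0,1],[0,0,30,0,1],[0,0,40,0,1],[0,-20,40,0,1],[0,-40,20,0,1],[0,-50,0,0,1],[0,-50,0,0,1],[0,-50,0,0,1],[0,-40,0,0,1],[0,-20,0,0,1],[0,0,0,0,1],[0,0,0,0,1],[0,0,0,0,1]]}}

```text
time_s: 26.32
ee_pos: [508.9, -304.0, 224.2]
ee_rot: [180.0, -0.0, 160.5]
force: [-0.7, -0.3, -0.0]
gripper_width: 0.3
```

```bash
python3 look.py u 2; python3 - <<'E'
import cv2
from h import *
a=cv2.imread("pics/u_0.png")[215:285,330:405];cv2.imwrite("pics/up.png",cv2.resize(a,(600,560),interpolation=cv2.INTER_CUBIC))
b=env.grab_frame("top")[:,:,::-1];cv2.imwrite("pics/utop.png",b);cv2.imwrite("pics/utz.png",cv2.resize(b[230:280,280:340],(720,600),interpolation=cv2.INTER_CUBIC))
E
```

```text
26.325 (34, 107.2, 89.6, [30, 56, 91]) (30, 105.6, 178.1, [30, 55, 91]) (18, 129.5, 70.7, [40, 71, 103]) (122, 118.4, 358.2, [31, 59, 101]) (29, 104.5, 268.0, [29, 53, 91])
26.375 (34, 107.2, 89.6, [30, 56, 92]) (30, 105.6, 178.1, [30, 55, 91]) (18, 128.5, 70.4, [40, 71, 103]) (121, 118.5, 358.2, [32, 59, 101]) (30, 104.3, 267.8, [29, 54, 92])
26.425 [ 509.  -304.4  224.2] [ 1.  -0.2 -0.4]
```

View pics/up.png

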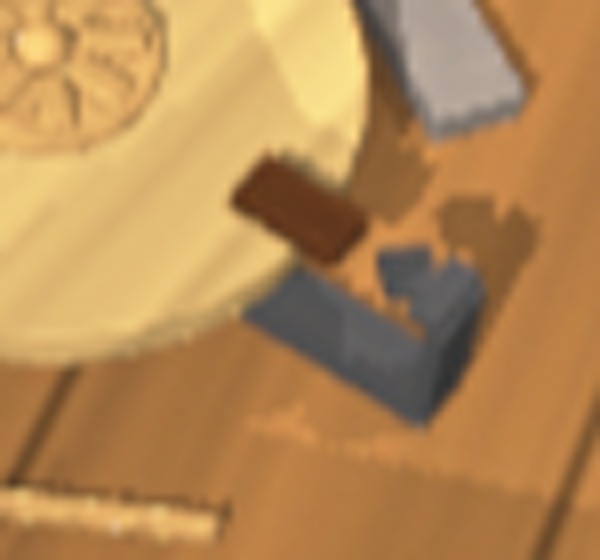

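View pics/utz.png

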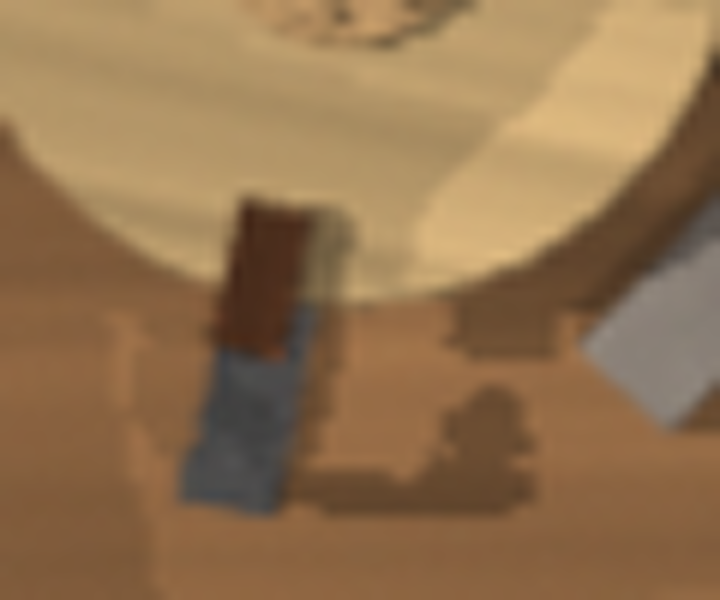

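Request:
{"op": "play_rows", "data": {"increments": [[0,20,0,0,1],[0,40,0,0,1],[0,50,0,0,1],[0,50,0,0,1],[0,50,0,0,1],[-2,39.5,0,0,1],[0,20,-10,0,1],[0,0,-30,0,1],[0,0,-40,0,1],[0,0,-30,0,1],[0,0,-20,0,1],[0,0,-10,0,1],[0,0,0,0,1],[0,0,0,0,1],[0,0,0,0,1]]}}

```text
time_s: 28.35
ee_pos: [507.3, -35.9, 84.8]
ee_rot: [180.0, 0.1, 160.4]
force: [0.2, 0.6, -0.1]
gripper_width: 0.8
```

Request:
{"op": "play_rows", "data": {"increments": [[0,0,-7,0,1],[0,0,-3,0,1],[0,0,-1,0,1],[0,0,0,0,1],[1,-0.4,0,0.8,1],[1.1,-0.4,0,0.9,1],[1.1,-0.4,0,0.9,1],[0.7,-0.3,0,0.7,1],[0,0,0,0,1],[0,0,0,0,1]]}}

```text
time_s: 29.6
ee_pos: [511.7, -37.8, 74.3]
ee_rot: [180.0, 0.2, 163.7]
force: [-0.4, -1.7, 9.0]
gripper_width: 0.4
```

```bash
python3 look.py v 1
```

```text
29.6 (25, 133.2, 73.1, [40, 70, 102]) (30, 106.0, 183.1, [29, 53, 89]) (15, 129.3, 27.3, [45, 76, 110]) (80, 118.8, 0.8, [34, 65, 111]) (33, 103.8, 272.0, [30, 54, 90])
29.65 [511.7 -37.8  74.3] [-1.2 -0.4 10.1]
```

Request:
{"op": "play_rows", "data": {"increments": [[-0.6,0.2,0,-0.5,1],[0,0,0,0,1],[0,0,1,0,1],[0,0,1,0,1],[0,0,5,0,1],[0,0,15,0,1],[0,0,30,0,1],[0,0,40,0,1],[0,-20,40,0,1],[0,-40,20,0,1],[0,-50,0,0,1],[0,-50,0,0,1],[0,-50,0,0,1],[0,-40,0,0,1],[0,-20,0,0,1],[0,0,0,0,1],[0,0,0,0,1]]}}

```text
time_s: 31.78
ee_pos: [510.1, -305.8, 225.2]
ee_rot: [179.9, -0.0, 163.3]
force: [-0.4, -0.2, 0.7]
gripper_width: 0.5
```

```bash
python3 look.py w 2; python3 - <<'E'
import cv2
from h import *
a=cv2.imread("pics/w_0.png")[215:285,330:405];cv2.imwrite("pics/wp.png",cv2.resize(a,(600,560),interpolation=cv2.INTER_CUBIC))
b=env.grab_frame("top")[:,:,::-1];cv2.imwrite("pics/wtop.png",b);cv2.imwrite("pics/wtz.png",cv2.resize(b[230:280,280:340],(720,600),interpolation=cv2.INTER_CUBIC))
E
```

```text
31.775 (35, 108.1, 90.8, [30, 55, 91]) (32, 105.9, 180.0, [31, 56, 93]) (17, 128.8, 70.6, [40, 70, 102]) (15, 130.0, 26.7, [42, 74, 108]) (119, 118.9, 359.6, [31, 59, 100]) (34, 104.9, 269.3, [31, 57, 94])
31.825 (34, 108.3, 90.9, [30, 55, 91]) (32, 106.1, 179.9, [31, 56, 93]) (18, 128.5, 70.4, [40, 71, 103]) (120, 118.7, 359.6, [31, 59, 101]) (32, 104.7, 269.3, [30, 56, 93])
31.875 [ 510.2 -305.7  225.3] [ 1.4 -0.1 -0.4]
```

View pics/wp.png

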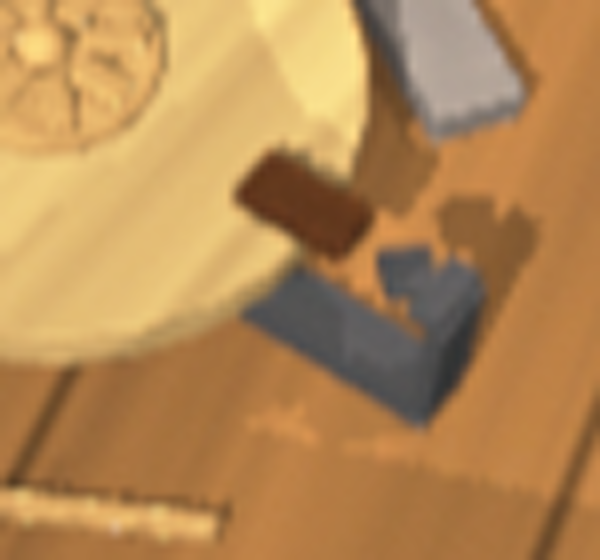

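View pics/wtz.png

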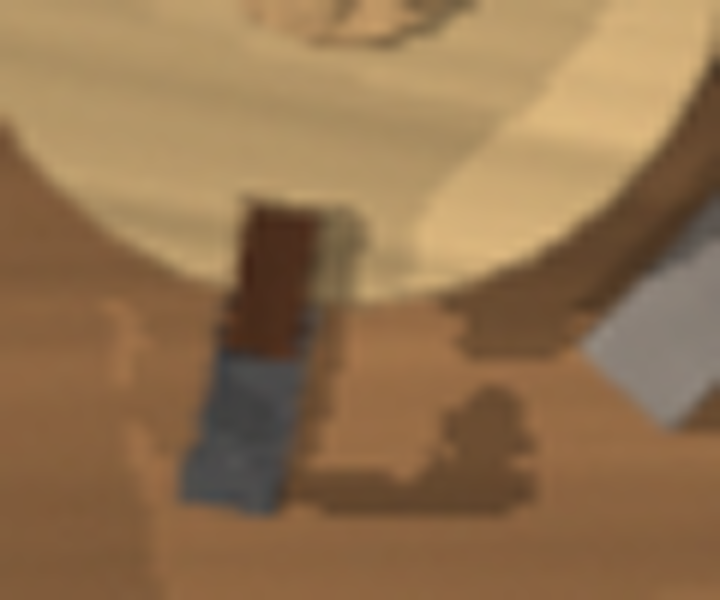

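Two pictures agree: the tongue is now in line with the arrow, at about 359.7° and at rest in both side frames. The hand is clear, so I'm handing in.

```bash
python3 - <<'E'
from h import *
print(env.job_done())
E
```

```text
the job is handed in; nothing more can be done
None
```

The wheel ran freely for about five and a half turns, was braked by fingertip while turning, and now rests with the tongue's end facing the pointer. I handed the job in at about 31.9 s of the 51 s allowed.

- **Flick:** I pushed dowel_c counter-clockwise with the closed fingertips. The wheel left at about 3.5 rad/s. I tracked it with the side camera through several passes of the pointer, until it had slowed to about 1 rad/s.
- **Braking:** A press of about 16 N on the bare ring stopped it about 6° short of the pointer.
- **Corrections:** It took three small fingertip drags at the pointer. After the first two lifts the wheel sprang back 2–3°, leaving it about 2° short, so I pressed and dragged again. No correction left the wheel more than about 3° from the pointer.
- **Final check:** Two side frames 0.05 s apart put the wheel at about 359–361° depending on the feature, averaging about 0°, and showed it not moving. The top picture shows the tongue in line with the arrow. The hand was about 340 mm from the wheel's axis.
- **Disagreement:** My separate estimates of the pointer's direction differ by about 1.5° (166.6° to 168.5°), so the alignment is good to roughly 1–2°, or 2–5 mm at the tongue's end.
- **Not measured:** I did not measure the tools again at the end. The last picture of the whole bench, taken before the final two corrections, showed the ones in view looking undisturbed. The arm hid part of the offcut. I planned the finger path to stay clear of the rosette and saw no contact.

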